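# Load the drill jig with a watch-stand base

### The job

Load the drill jig: take the bare rectangular brass base out of the white tray, lay it flat on the jig's bed, push it fully home so that its far long side bears on both stop pins and its end on the third stop pin, and let go of it. Then take the drill plate by its handle and lower it over the two locating pins, the wide hole over the thick pin, until it rests flush on both end blocks, with the base still home underneath, and let go. Do not drop either part, and leave the loupe, jar, screwdriver, brush and round base where they are.

Things in the scene. Friction and masses are not known exactly. Their poses are not given: they have to be found in the camera images.
- jig: Drill jig, fixed: dark steel base plate 130 (x) x 208 (y) mm, its flat top (the bed) 20 mm above the desk. Origin: on the desk under its middle; x to its far side (the two side stops), y along it to its stop end. At each end a steel end block 90 x 26 mm, y = 74 to 100 and -100 to -74 mm, top 35 mm above the desk; between them the bed is open on both sides.
- jig_home (a point): Where the base's centre is when home: at jig (0, 18) mm, 6 mm above the bed; axes as the jig's. The base's long side then lies along y, its +x side on two stop pins at jig (30, -12) and (30, 48) mm, its +y end on a third at jig (0, 68) mm. Stop pins are steel, round, 10 mm across, 10 mm high above the bed.
- pin_thick (a point): Foot of the thick locating pin, at the height of the end blocks' tops (35 mm above the desk), at jig (0, 87) mm. The pin is 14 mm across, upright, stands 24 mm above the block, and its top 11 mm taper to 5 mm across. Axes as the jig's.
- pin_thin (a point): Foot of the thin locating pin, at jig (0, -87) mm, same height; the pin is 10 mm across, 24 mm high, its top 11 mm taper to 3 mm across. Axes as the jig's.
- blank_center (a point): Centre of the bare rectangular brass base (the part to load), 50 (x) x 90 (y) x 12 (z) mm, about 0.45 kg, plain, the same either way round. At the start it lies flat in the white tray.
- base_blank: The same brass base; this origin is the middle of its underside.
- tray: White plastic tray, 240 (x) x 180 (y) x 20 mm high, walls and floor 4 mm thick, fixed to the desk. Origin: middle of its underside. The rectangular base lies in its -x half, the round base near its +x end.
- plate_grip (a point): Middle of the drill plate's handle bar: black, 13 (x) x 92 (y) x 14 (z) mm, on two 10 mm posts at y = +-38 mm. The plate, aluminium, 90 (x) x 200 (y) x 8 mm, 0.45 kg in all, lies flat on the desk at first, handle up; its underside is 33 mm below this point, its top 25 mm, the bar's underside 7 mm. Four dark drill bushes lie towards its wide hole and go over the base.
- drill_plate: The same drill plate; this origin is the middle of its underside.
- hole_wide (a point): Centre of the 16 mm hole of the drill plate, at the plate's underside, 87 mm from its middle along its +y.
- hole_narrow (a point): Centre of the 12 mm hole of the drill plate, at the plate's underside, 87 mm from its middle along its -y.
- round_base_center (a point): Centre of the round brass base, 50 mm across and 14 mm high, in the tray near its +x end. To be left alone.
- loupe: Black eyeglass loupe, 36 mm across at the top and 32 mm high, standing behind the jig. Origin: middle of its underside. To be left alone.
- oil_jar: Small closed jar, 38 mm across and 45 mm high, standing behind the jig. Origin: middle of its underside. To be left alone.
- screwdriver: Screwdriver, 150 mm long, lying on the desk along the near side of the jig, along its own x. To be left alone.
- brush: Soft brush, 160 mm long, lying beyond the drill plate, along its own x. To be left alone.
Things that resemble listed ones, but are neither listed nor needed, are in the scene too. Several things have the shape of the jig; the one meant has the colours described above.

How it is judged:
By the outcome, as a careful person would: the job done as asked, in the order asked, and still so for the second after the job is handed in, with the robot touching nothing.
It also fails if it takes over 67 s, if anything falls off the work surface, if the arm or the gripper's body presses on something with over 40 N, if the wrist force passes 120 N, or if a joint passes its speed limit or range.

### The arm

A 6-joint arm with a two-finger parallel gripper is mounted at the origin on the work surface. World frame = base frame: x ahead of the robot, y to its left, z up, the work surface at z = 0. Lengths are in m, angles in degrees, forces in N, time in s.
With the tool pointing down it reaches from about 0.4 to 0.825 m from the base axis. Payload 7 kg.
Tool frame: the origin (TCP) lies at the very end of the fingers, on their centre line; the grasp point (between the pads) lies 19 mm behind it (r.hold_point_z is the distance from the TCP to the grasp point, in m); z points along the fingers, y is the line along which they close (so a half turn about z gives the same grasp; the last joint's range is limited). The gripper opens to 88 mm and grips with 3 to 60 N. Pads are 19 mm wide; open, the fingers measure 130 mm over their backs; the gripper's body (78 mm by 193 mm) begins 47 mm behind the grasp point.
Start: joints at [-51.732, 20.546, 0.682, 0, -70.136, -16.507], TCP at [0.25, -0.627, 0.227] pointing down, gripper open.
Joint ranges: [-176.03, 176.03], [-82.01, 121.73], [-58.28, 71.71], [-173.87, 95.51], [-174.79, -0.11], [-173.66, 173.66]. Speed limits (degrees/s): [136.94, 136.94, 172.46, 180, 180, 180].

### API

Orientations are given as [roll, pitch, yaw] about the fixed x, y, z axes, in that order (R = Rz(yaw) Ry(pitch) Rx(roll)).
In Python, from plant import telemetry, vision, workorder, r gives the robot as it stands.
- The arm moves only by the tool move_arm, never from a script. Its argument "plan" is a list of rows, each a list of 7 numbers: the opening, from -1 (shut) to 1 (fully open), so that 0 is half open, then the shift along the world's x, y, z in m, then the turn, a rotation vector about the world's x, y, z in degrees. In form: [[fingers, dx, dy, dz, ax, ay, az], ...]. A call has 1 to 20 rows; each row shifts and turns the commanded pose from where the row before left it; what a row does not reach is not made up. A row lasts 1/8 s, in which the tool goes at most 62.5 mm and 10.7 degrees, less where a joint would pass 70% of its speed; a pose out of reach is approached as far as the arm can. A call is refused whole if a number of a shift passes 0.0625 or a number of a turn 10.7, either way. A call with a gripper value outside its range is refused whole. The fingers move at their own pace and stop on an object; "force" is the grip in N (left out, the last holds). Time passes only in rows, so rows that do not move let the fingers close. It gives the time, the measured TCP pose, the force, the opening and the grip force at its end, in the units of the state.
- telemetry.get_state(): the state, without advancing time (a new reading comes with each control period).
- vision.capture(name): name is "scene" or "top" or "wrist"; returns a dict with "img" (384x512x3 uint8, red, green, blue), "depth" (384x512 float32, m along the optical axis (not along the pixel's ray), 0 where there is no reading), "intrinsics" (3x3 intrinsics, pixels), "R" (3x3) and "t" (3): a world point X has camera coordinates R X + t. Camera axes: x right, y down, z forward; pixel columns grow to the right and rows downward; lengths in m; the calibration is good to about 2 mm. The wrist camera is an equidistant fisheye: a pixel r from the principal point sees the ray r / f radians off the axis. A picture is of the moment at which its call begins.
- workorder.close_job(): hands the job in; it is judged then, once.
The state is a dict: "time_s": time; "joints": joint angles; "qd": joint speeds; "joint_torque": joint torques, N m; "tcp_pos": TCP position; "eef_rot": TCP orientation; "contact_force": force on the tool from outside, world axes, zero at the start; "moment": the same for the moment, N m; "gripper_width": finger opening in m; "gripper_force": force on a finger pad.
Only numpy, scipy, OpenCV 4.12 (cv2) and the standard library are available. Lean on these libraries where they do the work, as an engineer would, in place of code of your own. Each camera call takes 0.05 s, during which the arm holds its last target. There are 200 camera calls.

## Working session

There is one attempt and no reset: what is moved stays moved. The work goes in short steps, Python scripts to look and compute and a tool call to move; the robot and the scene stay as the last step left them, time stands still between calls to the robot, and variables do not carry over. Pictures are saved under pics/ and viewed, at most 10 in all, crops included, and the job is handed in when it is done.

Besides the shell and the picture viewer there is one more tool, called after ">>>" as name([rows], argument=value, ...), one row to a line, values as JSON. move_arm: Moves the arm, as the interface text tells. Its arguments: {"type":"object","properties":{"plan":{"type":"array"},"force":{"type":"number"}},"required":["plan"]}

```bash
mkdir -p pics; ls; python3 - <<'E'
from plant import telemetry, vision, r
import cv2, numpy as np
for n in ("top","scene"):
    c=vision.capture(n); cv2.imwrite(f"pics/{n}0.png",cv2.resize(c["img"][:,:,::-1],(800,600),interpolation=cv2.INTER_CUBIC))
    np.savez(f"pics/{n}0.npz",**c)
    print(n,c["intrinsics"].tolist(),c["R"].round(3).tolist(),c["t"])
print(telemetry.get_state()["time_s"])
E
```

```text
pics
top [[474.80231676272837, 0.0, 250.91228366975125], [0.0, 474.80231676272837, 189.17337318859046], [0.0, 0.0, 1.0]] [[-0.016, -1.0, -0.008], [-0.988, 0.018, -0.152], [0.152, 0.006, -0.988]] [0.0137726  0.4489941  1.55342579]
scene [[417.4302722883575, 0.0, 254.21754082624966], [0.0, 417.4302722883575, 197.6141961063973], [0.0, 0.0, 1.0]] [[-0.83, 0.557, 0.002], [0.482, 0.72, -0.499], [-0.28, -0.414, -0.867]] [ 0.39649796 -0.19745453  1.24213491]
0.1
```

View pics/top0.png

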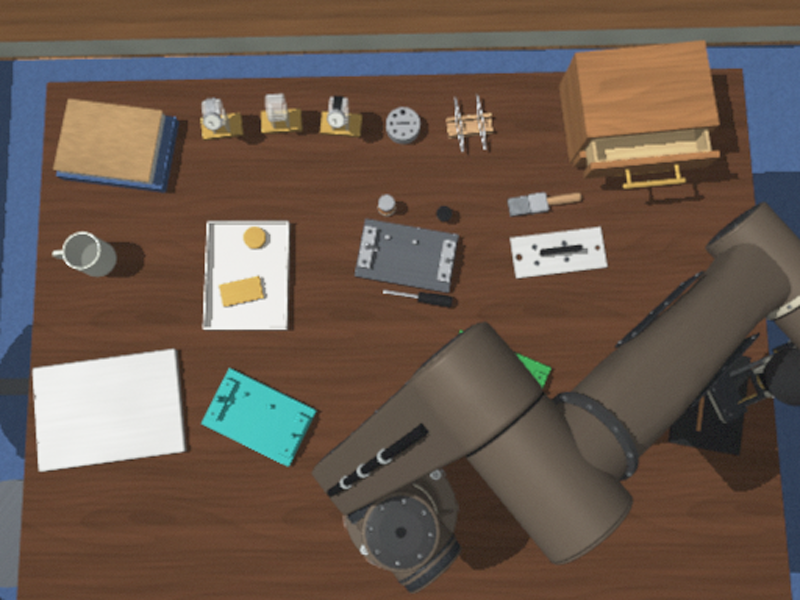

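View pics/scene0.png

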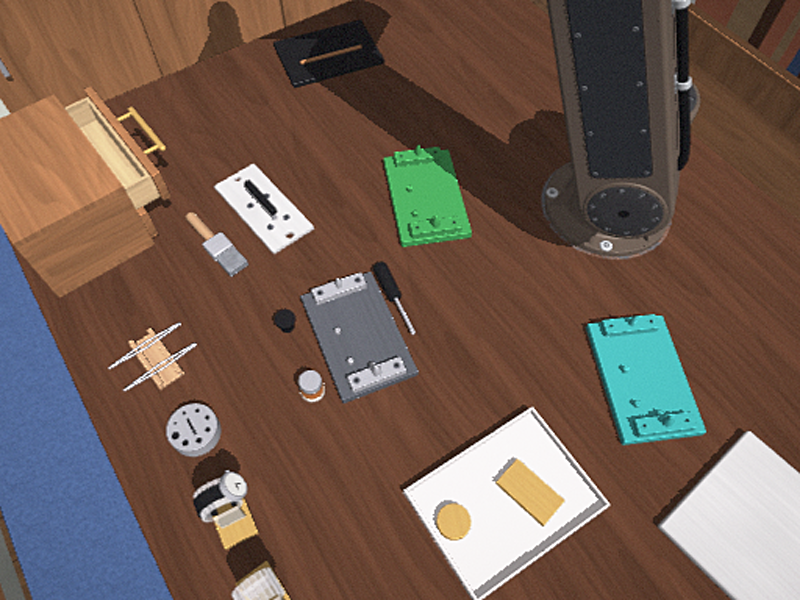

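```bash
cat > h.py <<'E'
import numpy as np, cv2
def load(p): return dict(np.load(p))
def ray(c,uv,z,fish=False):
    "pixel -> world point on plane z"
    uv=np.atleast_2d(np.array(uv,float)); K=c["intrinsics"]
    d=(uv-[K[0,2],K[1,2]])/[K[0,0],K[1,1]]
    if fish:
        r=np.linalg.norm(d,axis=1,keepdims=True)+1e-12
        d=np.c_[d/r*np.sin(r),np.cos(r)]
    else: d=np.c_[d,np.ones(len(d))]
    R,t=c["R"],c["t"]; o=-R.T@t; w=d@R
    return o+w*((z-o[2])/w[:,2])[:,None]
def proj(c,X,fish=False):
    X=np.atleast_2d(X); K=c["intrinsics"]; p=X@c["R"].T+c["t"]
    if fish:
        n=np.linalg.norm(p[:,:2],axis=1,keepdims=True); d=p[:,:2]/n*np.arctan2(n,p[:,2:])
    else: d=p[:,:2]/p[:,2:]
    return d*[K[0,0],K[1,1]]+[K[0,2],K[1,2]]
def crop(c,x,y,w,h,f,name):
    cv2.imwrite(name,cv2.resize(c["img"][y:y+h,x:x+w,::-1],None,fx=f,fy=f,interpolation=cv2.INTER_CUBIC))
E
python3 - <<'E'
from h import *
c=load("pics/top0.npz")
im=c["img"].astype(int)
def rect(mask,z,n):
    k,l,s,ce=cv2.connectedComponentsWithStats(mask.astype(np.uint8))
    i=1+np.argmax(s[1:,4]); ys,xs=np.where(l==i)
    P=ray(c,np.c_[xs,ys],z)[:,:2]
    print(n,s[i],cv2.minAreaRect((P*1000).astype(np.float32)))
def box(x0,x1,y0,y1):
    m=np.zeros(im.shape[:2],bool); s=.64; m[int(y0*s):int(y1*s),int(x0*s):int(x1*s)]=1; return m
R,G,B=im[...,0],im[...,1],im[...,2]
rect(box(205,290,270,325)&(R-B>70),.016,"brass")
rect(box(495,620,215,290)&(B>130),.008,"plate")
rect(box(340,475,210,300)&(abs(R-B)<25)&(B>60),.02,"jig")
rect(box(195,300,210,335)&(abs(R-B)<30)&(B>150),.02,"tray")
crop(c,205,125,200,75,4,"pics/c1.png")
E
```

```text
brass [140 177  29  19 375] ((468.73883056640625, 334.80328369140625), (48.78240966796875, 88.92024993896484), 11.756202697753906)
plate [ 326  145   63   33 1379] ((544.3594360351562, -358.5790710449219), (92.35538482666016, 202.79385375976562), 6.055758476257324)
jig [ 227  140   67   47 2326] ((541.54150390625, -25.589637756347656), (209.5691375732422, 132.4638671875), 78.82899475097656)
tray [ 130  142   55   69 2714] ((503.5975646972656, 323.4948425292969), (180.46054077148438, 234.68763732910156), 89.00582885742188)
```

View pics/c1.png

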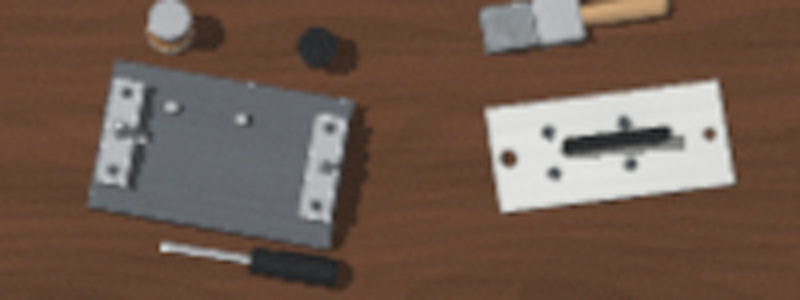

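```bash
cat > st.py <<'E'
from plant import telemetry
import numpy as np
from scipy.spatial.transform import Rotation as Ro
s=telemetry.get_state(); print({k:np.round(v,4).tolist() for k,v in s.items() if k not in("qd","joint_torque")})
E
python3 - <<'E'
import st
from plant import vision
c=vision.capture("wrist"); print(c["intrinsics"],c["R"].round(3),(-c["R"].T@c["t"]).round(3))
E
```

```text
{'time_s': 0.1, 'joints': [-51.7326, 20.5878, 0.6404, -0.0162, -70.1349, -16.5059], 'tcp_pos': [0.2501, -0.6265, 0.2257], 'eef_rot': [179.9168, -0.0088, -158.2441], 'contact_force': [-0.2699, 0.4126, -0.2618], 'moment': [0.0208, 0.0223, -0.0452], 'gripper_force': 0.0, 'gripper_width': 0.0875}
[[297.31863964   0.         257.35061761]
 [  0.         297.31863964 190.054675  ]
 [  0.           0.           1.        ]] [[-0.371  0.929  0.002]
 [ 0.886  0.353  0.301]
 [ 0.279  0.114 -0.954]] [ 0.174 -0.657  0.383]
```

>>> move_arm([
  [1,0.04,0.0566,0,0,0,10],
  [1,0.04,0.0566,0,0,0,10],
  [1,0.04,0.0566,0,0,0,10],
  [1,0.04,0.0566,0,0,0,10],
  [1,0.04,0.0566,0,0,0,10],
  [1,0.01,0.0566,0,0,0,10],
  [1,0.009,0.0566,0,0,0,10],
  [1,0,0.0566,0,0,0,10],
  [1,0,0.0566,0,0,0,0],
  [1,0,0.0566,0,0,0,0],
  [1,0,0.0566,0,0,0,0],
  [1,0,0.0566,0,0,0,0],
  [1,0,0.0566,0,0,0,0],
  [1,0,0.0566,-0.03,0,0,0],
  [1,0,0.0566,-0.03,0,0,0],
  [1,0,0.0566,-0.03,0,0,0],
  [1,0,0.0566,0,0,0,0],
  [1,0,0,0,0,0,0],
  [1,0,0,0,0,0,0],
], force=30)

```text
time_s: 2.52
tcp_pos: [0.4491, 0.3033, 0.1383]
eef_rot: [179.9, -0.0, -78.2]
contact_force: [1.1, -0.4, -0.0]
gripper_width: 0.0875
gripper_force: 0.0
```

```bash
python3 - <<'E'
import st
from h import *
from plant import vision
c=vision.capture("wrist"); np.savez("pics/w1.npz",**c)
im=c["img"].astype(int); m=((im[...,0]-im[...,2])>70).astype(np.uint8)
k,l,s,ce=cv2.connectedComponentsWithStats(m)
for i in range(1,k):
    if s[i,4]>800:
        ys,xs=np.where(l==i); P=ray(c,np.c_[xs,ys],.016,True)[:,:2]*1000
        print(s[i],cv2.minAreaRect(P.astype(np.float32)))
cv2.imwrite("pics/w1.png",cv2.resize(c["img"][:,:,::-1],(768,576)))
E
```

```text
{'time_s': 2.525, 'joints': [54.7475, 12.5103, -23.0721, -0.0127, -54.4844, -42.9419], 'tcp_pos': [0.4491, 0.3033, 0.1383], 'eef_rot': [179.944, -0.038, -78.2018], 'contact_force': [1.1296, -0.4256, -0.0135], 'moment': [-0.029, 0.1097, 0.0262], 'gripper_force': 0.0, 'gripper_width': 0.0875}
[ 103  142   43   47 1542] ((588.6754760742188, 311.8442687988281), (48.827003479003906, 48.8026123046875), 55.89270782470703)
[ 204  170   51   82 3963] ((470.2398986816406, 338.6925354003906), (49.228790283203125, 89.09426879882812), 11.64282512664795)
```

View pics/w1.png

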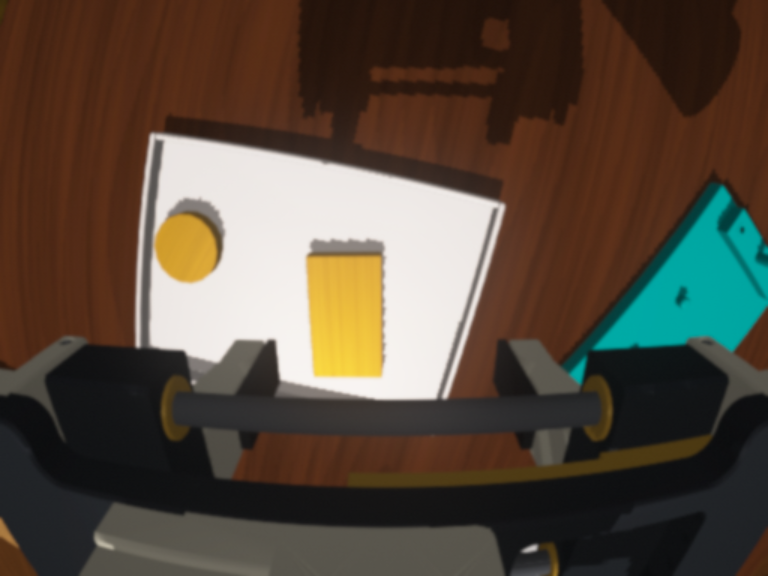

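>>> move_arm([
  [1,0.0206,0.0345,0,0,0,0],
  [1,0,0,-0.04,0,0,0],
  [1,0,0,-0.04,0,0,0],
  [1,0,0,-0.03,0,0,0],
  [1,0,0,0,0,0,0],
  [1,0,0,0,0,0,0],
])

```text
time_s: 3.32
tcp_pos: [0.471, 0.3379, 0.0302]
eef_rot: [-179.9, 0.0, -78.3]
contact_force: [-0.7, -0.5, 0.6]
gripper_width: 0.0879
gripper_force: 0.0
```

>>> move_arm([
  [1,-0.001,0,-0.022,0,0,0],
  [1,0,0,0,0,0,0],
  [0,0,0,0,0,0,0],
  [-0.5,0,0,0,0,0,0],
  [-0.5,0,0,0,0,0,0],
  [-0.5,0,0,0,0,0,0],
  [-0.5,0,0,0,0,0,0],
])

```text
time_s: 4.2
tcp_pos: [0.4694, 0.3381, 0.007]
eef_rot: [-180.0, 0.0, -78.2]
contact_force: [-0.2, -0.7, 2.7]
gripper_width: 0.0496
gripper_force: 30.0
```

>>> move_arm([
  [-0.5,0,0,0.02,0,0,0],
  [-0.5,0,0,0.045,0,0,0],
  [-0.5,0,0,0.05,0,0,0],
  [-0.5,0,-0.03,0.05,0,0,0],
  [-0.5,0.014,-0.052,0.02,0,0,-6],
  [-0.5,0.014,-0.052,0,0,0,-6],
  [-0.5,0.014,-0.052,0,0,0,-6],
  [-0.5,0.014,-0.052,0,0,0,-5],
  [-0.5,0.0136,-0.05,0,0,0,0],
  [-0.5,0,0,0,0,0,0],
  [-0.5,0,0,0,0,0,0],
])

```text
time_s: 5.58
tcp_pos: [0.5381, 0.0496, 0.191]
eef_rot: [179.9, -0.0, -101.3]
contact_force: [0.2, 1.3, -4.8]
gripper_width: 0.0498
gripper_force: 30.0
```

```bash
python3 - <<'E'
import st
from h import *
from plant import vision
c=vision.capture("wrist"); np.savez("pics/w2.npz",**c)
im=c["img"].astype(int); 
cv2.imwrite("pics/w2.png",cv2.resize(c["img"][:,:,::-1],(768,576)))
E
```

```text
{'time_s': 5.575, 'joints': [26.0254, 9.5196, -19.2291, -0.0395, -61.3381, -37.3182], 'tcp_pos': [0.5381, 0.0496, 0.191], 'eef_rot': [179.91, -0.0251, -101.3118], 'contact_force': [0.2285, 1.2821, -4.7734], 'moment': [0.0762, 0.0849, 0.0163], 'gripper_force': 29.9992, 'gripper_width': 0.0498}
```

View pics/w2.png

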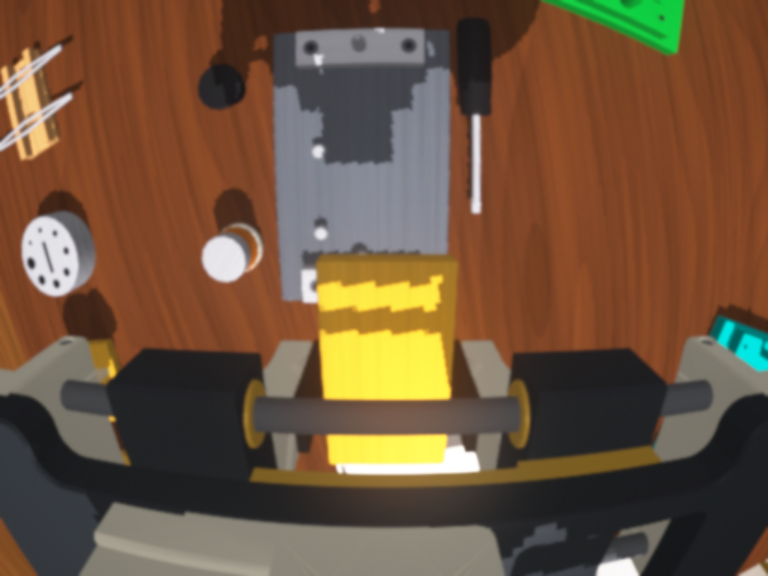

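```bash
python3 - <<'E'
from h import *
c=load("pics/w2.npz")
f=lambda uv,z:(ray(c,np.array(uv)/1.5,z,True)[:,:2]*1000).round(1)
p=f([[318,150],[320,232]],.030); print("stops",p)
y=p[1]-p[0]; L=np.linalg.norm(y); yaw=np.degrees(np.arctan2(-y[0],y[1])); print("L",L,"yaw",yaw)
def jig(pts,yaw=-11.2,o=None):
    pass
R=lambda a:np.array([[np.cos(a),-np.sin(a)],[np.sin(a),np.cos(a)]])
for a in (-11.2,yaw):
    print("origin from stops",a,p.mean(0)-R(np.radians(a))@[30,18])
q=f([[275,33],[449,30]],.02); print("corners",q,np.linalg.norm(q[1]-q[0]))
for a in (-11.2,): print("origin from corners",q.mean(0)-R(np.radians(a))@[0,-104])
print("blk",f([[295,66],[425,65]],.035))
print("base end",f([[317,255],[457,257]],.200))
# jig segmentation along left/right edges
b=f([[275,66],[281,250],[449,66],[449,250]],.02);print(b)
for i in(0,2):
  d=b[i+1]-b[i];print("edge yaw",np.degrees(np.arctan2(-d[0],d[1])))
# predict overlay
o=np.array([541.5,-25.6])
E
```

```text
stops [[569.1 -39.8]
 [580.8  18.6]]
L 59.56047347024701 yaw -11.32879838690866
origin from stops -11.2 [542.02512702 -22.43016226]
origin from stops -11.32879838690866 [541.99861655 -22.35611877]
corners [[ 584.2 -135.7]
 [ 459.3 -110.5]] 127.41683562229917
origin from corners [541.95037253 -21.08066384]
blk [[ 572.  -102.6]
 [ 484.   -84. ]]
base end [[ 5.525e+02 -2.000e-01]
 [ 5.054e+02  9.900e+00]]
[[ 589.  -110.1]
 [ 615.6   27.4]
 [ 465.   -83. ]
 [ 489.8   52.9]]
edge yaw -10.94887996735241
edge yaw -10.341943115905499
```

>>> move_arm([
  [-0.5,0.004,-0.0563,0,0,0,0],
  [-0.5,0,0,-0.05,0,0,0],
  [-0.5,0,0,-0.05,0,0,0],
  [-0.5,0,0,-0.04,0,0,0],
  [-0.5,0,0,-0.018,0,0,0],
  [-0.5,0,0,0,0,0,0],
  [-0.5,0,0,0,0,0,0],
])

```text
time_s: 6.5
tcp_pos: [0.5435, -0.0055, 0.0346]
eef_rot: [-179.9, 0.0, -101.2]
contact_force: [0.4, 0.3, -4.2]
gripper_width: 0.0494
gripper_force: 30.0
```

>>> move_arm([
  [-0.5,-0.0015,-0.0012,-0.006,0,0,0],
  [-0.5,0,0,-0.0035,0,0,0],
  [-0.5,0,0,0,0,0,0],
  [-0.5,0,0,0,0,0,0],
])

```text
time_s: 7.0
tcp_pos: [0.5414, -0.0076, 0.0244]
eef_rot: [-180.0, 0.0, -101.2]
contact_force: [0.5, -0.0, -4.4]
gripper_width: 0.0495
gripper_force: 30.0
```

>>> move_arm([
  [-0.5,0,0,-0.001,0,0,0],
  [-0.5,0,0,-0.0005,0,0,0],
  [-0.5,0,0,0,0,0,0],
])

```text
time_s: 7.38
tcp_pos: [0.5414, -0.0076, 0.023]
eef_rot: [-180.0, 0.0, -101.2]
contact_force: [-1.4, -0.0, 0.2]
gripper_width: 0.0494
gripper_force: 30.0
```

>>> move_arm([
  [0.36,0,0,0,0,0,0],
  [0.36,0,0,0,0,0,0],
  [0.36,0,0,0,0,0,0],
  [0.36,0.0025,-0.0005,0,0,0,0],
  [0.36,0.0025,-0.0005,0,0,0,0],
  [0.36,0.0015,-0.0003,0,0,0,0],
  [0.36,0,0,0,0,0,0],
])

```text
time_s: 8.25
tcp_pos: [0.5471, -0.0091, 0.0225]
eef_rot: [179.9, -0.0, -101.3]
contact_force: [-3.5, 0.4, 1.1]
gripper_width: 0.0598
gripper_force: 1.8
```

>>> move_arm([
  [0.36,0.001,-0.0002,0,0,0,0],
  [0.36,0.001,-0.0002,0,0,0,0],
  [0.36,0.0005,-0.0001,0,0,0,0],
  [0.36,0,0,0,0,0,0],
])

```text
time_s: 8.75
tcp_pos: [0.5503, -0.0094, 0.0226]
eef_rot: [180.0, -0.0, -101.2]
contact_force: [-2.4, 0.8, -1.3]
gripper_width: 0.0597
gripper_force: 1.0
```

>>> move_arm([
  [0.36,0.0007,-0.0001,0,0,0,0],
  [0.36,0.0007,-0.0001,0,0,0,0],
  [0.36,0,0,0,0,0,0],
])

```text
time_s: 9.12
tcp_pos: [0.5504, -0.0096, 0.0225]
eef_rot: [179.9, -0.0, -101.3]
contact_force: [-6.3, 2.4, 2.2]
gripper_width: 0.0598
gripper_force: 3.4
```

>>> move_arm([
  [0.36,0.001,-0.0002,0,0,0,0],
  [0.36,0.001,-0.0002,0,0,0,0],
  [0.36,0,0,0,0,0,0],
])

```text
time_s: 9.5
tcp_pos: [0.5505, -0.0098, 0.0224]
eef_rot: [179.7, -0.1, -101.3]
contact_force: [-12.8, 8.1, 7.6]
gripper_width: 0.0598
gripper_force: 7.0
```

>>> move_arm([
  [0.36,-0.004,0.0008,0,0,0,0],
  [0.36,-0.003,0.0006,0,0,0,0],
  [0.36,0,0,0.015,0,0,0],
  [-1,0,0,0.02,0,0,0],
  [-1,-0.006,-0.03,0,0,0,0],
  [-1,-0.006,-0.03,0,0,0,0],
  [-1,0,0,0,0,0,0],
  [-1,0,0,0,0,0,0],
])

```text
time_s: 10.5
tcp_pos: [0.5355, -0.0686, 0.0587]
eef_rot: [-179.9, 0.0, -101.3]
contact_force: [0.2, -0.2, 0.7]
gripper_width: 0.0149
gripper_force: 0.0
```

```bash
cat > jg.py <<'E'
from plant import telemetry
import numpy as np,sys
a=np.radians(-11.25);R=np.array([[np.cos(a),-np.sin(a)],[np.sin(a),np.cos(a)]])
o=np.array([542.8,-22.2])
p=np.array(telemetry.get_state()["tcp_pos"])*1000
print("tcp",p.round(1),"jig",(R.T@(p[:2]-o)).round(1))
if len(sys.argv)>2:
    t=o+R@np.array([float(sys.argv[1]),float(sys.argv[2])]); print("target",t.round(1),"delta",(t-p[:2]).round(1))
E
python3 jg.py 0 -45
```

```text
tcp [535.5 -68.6  58.7] jig [  1.9 -47. ]
target [534.  -66.3] delta [-1.5  2.3]
```

>>> move_arm([
  [-1,-0.0018,0,-0.015,0,0,0],
  [-1,0,0,-0.014,0,0,0],
  [-1,0,0,-0.005,0,0,0],
  [-1,0.0005,0.0025,0,0,0,0],
  [-1,0.0005,0.0025,0,0,0,0],
  [-1,0.0003,0.0015,0,0,0,0],
  [-1,0.0002,0.001,0,0,0,0],
  [-1,0,0,0,0,0,0],
])

```text
time_s: 11.5
tcp_pos: [0.5344, -0.0612, 0.024]
eef_rot: [-180.0, -0.0, -101.2]
contact_force: [-0.5, -3.0, 1.9]
gripper_width: 0.0006
gripper_force: 1.1
```

```bash
python3 jg.py
```

```text
tcp [534.4 -61.2  24. ] jig [ -0.6 -39.9]
```

>>> move_arm([
  [-1,0.0002,0.001,0,0,0,0],
  [-1,0.0002,0.001,0,0,0,0],
  [-1,0.0001,0.0007,0,0,0,0],
  [-1,0,0,0,0,0,0],
])

```text
time_s: 12.0
tcp_pos: [0.5347, -0.0591, 0.024]
eef_rot: [180.0, -0.0, -101.2]
contact_force: [-1.2, -8.5, 4.8]
gripper_width: 0.0002
gripper_force: 3.8
```

>>> move_arm([
  [-1,0.0002,0.001,0,0,0,0],
  [-1,0,0,0,0,0,0],
])

```text
time_s: 12.25
tcp_pos: [0.5346, -0.0588, 0.024]
eef_rot: [180.0, -0.1, -101.2]
contact_force: [-0.6, -12.1, 5.3]
gripper_width: 0.0003
gripper_force: 6.0
```

>>> move_arm([
  [-1,-0.0005,-0.003,0,0,0,0],
  [-1,-0.001,-0.005,0,0,0,0],
  [-1,0,0,0.03,0,0,0],
  [-1,0,0,0.05,0,0,0],
  [-1,0.002,0.04,0.05,0,0,0],
  [-1,0.005,0.05,0.03,0,0,0],
  [-1,0.005,0.05,0,0,0,0],
  [-1,0,0.0,0,0,0,0],
  [-1,0,0,0,0,0,0],
])

```text
time_s: 13.38
tcp_pos: [0.5452, 0.0739, 0.1821]
eef_rot: [180.0, -0.0, -101.2]
contact_force: [0.7, 0.4, -0.6]
gripper_width: 0.0007
gripper_force: 0.0
```

```bash
python3 jg.py; python3 - <<'E'
from h import *
from plant import vision
c=vision.capture("wrist"); np.savez("pics/w3.npz",**c)
im=c["img"].astype(int); m=((im[...,0]-im[...,2])>60).astype(np.uint8); m[:,:170]=0;m[:,310:]=0;m[260:]=0
k,l,s,ce=cv2.connectedComponentsWithStats(m)
for i in range(1,k):
    if s[i,4]>800:
        ys,xs=np.where(l==i); P=ray(c,np.c_[xs,ys],.032,True)[:,:2]*1000
        print(s[i],cv2.minAreaRect(P.astype(np.float32)))
crop(c,160,0,170,200,3.5,"pics/w3.png")
E
```

```text
tcp [545.2  73.9 182.1] jig [-16.4  94.7]
[ 170   42  140  194 9585] ((553.9703369140625, 38.15106201171875), (215.76022338867188, 162.74412536621094), 75.50944519042969)
[ 217   61   51   88 4327] ((546.0104370117188, -3.946319580078125), (90.90526580810547, 51.082401275634766), 78.09712219238281)
```

View pics/w3.png

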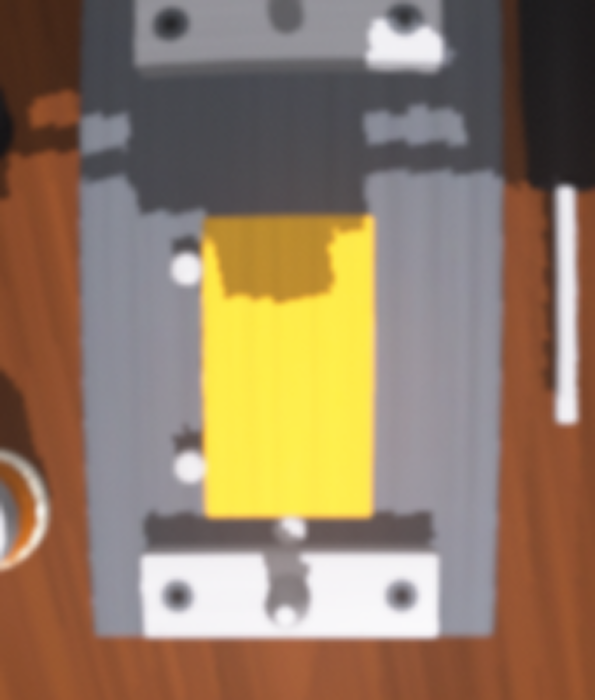

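>>> move_arm([
  [-0.1,0,-0.049,0,0,0,0],
  [-0.1,0,-0.049,0,0,0,8],
  [-0.1,0,-0.049,0,0,0,9.3],
  [-0.1,0,-0.049,0,0,0,0],
  [-0.1,0,-0.049,0,0,0,0],
  [-0.1,0,-0.049,0,0,0,0],
  [-0.1,0,-0.05,0,0,0,0],
  [-0.1,0,0,0,0,0,0],
  [-0.1,0,0,0,0,0,0],
])

```text
time_s: 14.55
tcp_pos: [0.5446, -0.2713, 0.182]
eef_rot: [180.0, 0.0, -84.1]
contact_force: [0.8, 0.1, -0.3]
gripper_width: 0.0396
gripper_force: 0.0
```

```bash
python3 st.py; python3 - <<'E'
from h import *
from plant import vision
c=load("pics/w3.npz"); f=lambda uv,z:(ray(c,uv,z,True)[:,:2]*1000).round(1)
print("thick",f(np.array([[285,615]])/3.5+[160,0],.059), "end stop",f(np.array([[292,530]])/3.5+[160,0],.030),"side",f(np.array([[186,269],[190,466]])/3.5+[160,0],.030))
print("blk corners",f(np.array([[142,553],[438,550],[438,636],[143,636]])/3.5+[160,0],.035))
c=vision.capture("wrist"); np.savez("pics/w4.npz",**c)
cv2.imwrite("pics/w4.png",cv2.resize(c["img"][:300,:,::-1],None,fx=1.56,fy=1.56))
E
```

```text
{'time_s': 14.55, 'joints': [-8.1149, 16.1977, -11.6274, -0.0161, -62.2238, 14.0501], 'tcp_pos': [0.5446, -0.2713, 0.182], 'eef_rot': [179.9561, 0.0257, -84.0724], 'contact_force': [0.8271, 0.0594, -0.2832], 'moment': [0.0709, 0.0583, -0.0301], 'gripper_force': 0.0, 'gripper_width': 0.0396}
thick [[558.8  63. ]] end stop [[554.3  44.7]] side [[569.1 -38.6]
 [580.3  19.4]]
blk corners [[599.7  41.6]
 [512.5  58.2]
 [517.   84.5]
 [605.7  66.9]]
```

View pics/w4.png

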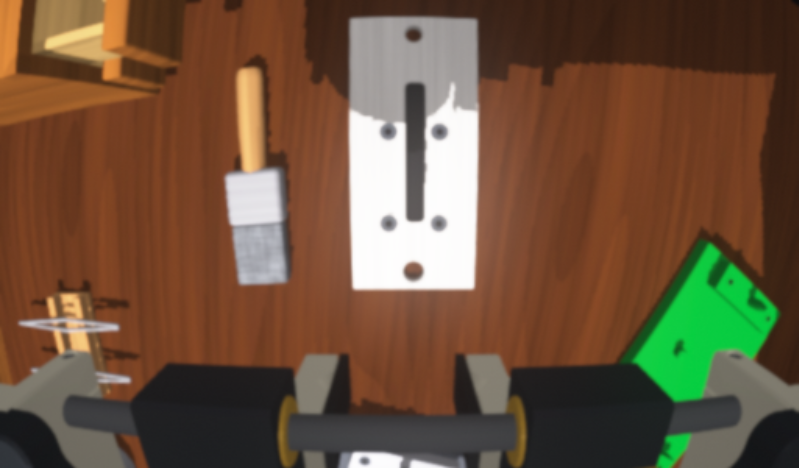

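```bash
python3 - <<'E'
from h import *
c=load("pics/w4.npz"); f=lambda uv,z:(ray(c,np.array(uv)/1.56,z,True)[:,:2]*1000).round(1)
ya=lambda p:(p.mean(0),np.degrees(np.arctan2(-(p[1]-p[0])[0],(p[1]-p[0])[1])),np.linalg.norm(p[1]-p[0]))
print("holes",ya(f([[413.5,34.5],[413.5,271]],.008)))
print("bar",ya(f([[415,84],[415,220]],.040)))
q=f([[349,17],[478,18],[475,289],[353,289]],.008); print(q,q.mean(0))
E
```

```text
holes (array([ 544.6 , -354.85]), np.float64(6.12376080201411), np.float64(172.48423116331531))
bar (array([ 544.65, -355.2 ]), np.float64(6.175405038985729), np.float64(88.31245665250175))
[[ 600.4 -450.1]
 [ 509.8 -459.8]
 [ 487.9 -260.2]
 [ 578.8 -250.7]] [ 544.225 -355.2  ]
```

>>> move_arm([
  [-0.1,0,-0.042,0,0,0,0.2],
  [-0.1,0,-0.042,0,0,0,0],
  [-0.1,0,0,-0.05,0,0,0],
  [-0.1,0,0,-0.05,0,0,0],
  [-0.1,0,0,-0.03,0,0,0],
  [-0.1,0,0,0,0,0,0],
  [-0.1,0,0,0,0,0,0],
])

```text
time_s: 15.48
tcp_pos: [0.5467, -0.3542, 0.0541]
eef_rot: [-179.9, -0.1, -83.7]
contact_force: [0.4, -0.4, -0.1]
gripper_width: 0.0393
gripper_force: 0.0
```

>>> move_arm([
  [-0.1,-0.0018,-0.0008,-0.02,0,0,0],
  [-0.1,0,0,-0.018,0,0,0],
  [-0.1,0,0,0,0,0,0],
  [-0.5,0,0,0,0,0,0],
  [-1,0,0,0,0,0,0],
  [-1,0,0,0,0,0,0],
  [-1,0,0,0,0,0,0],
], force=50)

```text
time_s: 16.35
tcp_pos: [0.5442, -0.3553, 0.0151]
eef_rot: [-179.9, -0.0, -83.7]
contact_force: [0.1, 1.0, 1.9]
gripper_width: 0.0129
gripper_force: 50.0
```

>>> move_arm([
  [-1,0,0,0.01,0,0,0],
  [-1,0,0,0.02,0,0,0],
  [-1,0,0,0.03,0,0,0],
  [-1,0,0,0.04,0,0,0],
  [-1,0,0.02,0.03,0,0,0],
  [-1,0,0.04,0,0,0,-3],
  [-1,0,0.045,0,0,0,-5],
  [-1,0,0.048,0,0,0,-5],
  [-1,0,0.048,0,0,0,-4.4],
  [-1,0,0.048,0,0,0,0],
  [-1,0,0.04,0,0,0,0],
  [-1,0,0.03,0,0,0,0],
  [-1,-0.002,0.014,0,0,0,0],
  [-1,0,0,0,0,0,0],
  [-1,0,0,0,0,0,0],
])

```text
time_s: 18.23
tcp_pos: [0.5415, -0.0228, 0.1445]
eef_rot: [180.0, -0.0, -101.2]
contact_force: [-0.3, 0.0, -5.1]
gripper_width: 0.0125
gripper_force: 50.0
```

```bash
python3 st.py; python3 - <<'E'
from h import *
from plant import vision
c=vision.capture("wrist"); np.savez("pics/w5.npz",**c)
s=vision.capture("scene"); np.savez("pics/s5.npz",**s)
a=cv2.resize(c["img"][:,110:400,::-1],None,fx=1.4,fy=1.4)
b=cv2.resize(s["img"][130:290,150:310,::-1],None,fx=2.4,fy=2.4)
H=np.zeros((540,800,3),np.uint8); H[:a.shape[0],:a.shape[1]]=a; H[:b.shape[0],410:410+b.shape[1]]=b
print(a.shape,b.shape); cv2.imwrite("pics/w5.png",H)
E
```

```text
{'time_s': 18.225, 'joints': [18.312, 12.1163, -22.6652, 0.0009, -55.2466, -29.4775], 'tcp_pos': [0.5415, -0.0228, 0.1445], 'eef_rot': [179.9759, -0.0145, -101.165], 'contact_force': [-0.3418, 0.0043, -5.118], 'moment': [0.0126, 0.0184, 0.0066], 'gripper_force': 49.9968, 'gripper_width': 0.0125}
(538, 406, 3) (384, 384, 3)
```

View pics/w5.png

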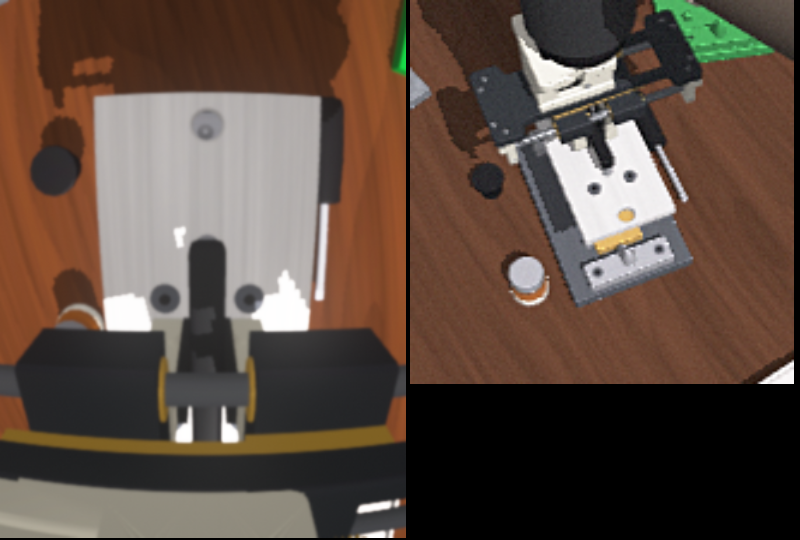

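```bash
python3 - <<'E'
from h import *
c=load("pics/w5.npz"); f=lambda uv,z:(ray(c,np.array(uv)/1.4+[110,0],z,True)[:,:2]*1000).round(1)
print("narrow",f([[207,124]],.1375),"thin pin",f([[206,131]],.057))
a=np.radians(-11.2); R=np.array([[np.cos(a),-np.sin(a)],[np.sin(a),np.cos(a)]])
print("exp narrow",np.array([541.9,-22.6])+R@[0,-87])
print("edge corners",f([[95,97],[321,97]],.1375), "exp",np.array([541.9,-22.6])+R@[45,-100],np.array([541.9,-22.6])+R@[-45,-100])
s=load("pics/s5.npz"); g=lambda uv,z:(ray(s,(np.array(uv)-[410,0])/2.4+[150,130],z)[:,:2]*1000).round(1)
print("scene wide",g([[627,215]],.1375),"exp",np.array([541.9,-22.6])+R@[0,87],"thick tip",g([[627,250]],.059))
# enlarge hole
cv2.imwrite("pics/w5h.png",cv2.resize(c["img"][65:115,225:290,::-1],None,fx=8,fy=8,interpolation=cv2.INTER_CUBIC))
E
```

```text
narrow [[ 524.3 -108.8]] thin pin [[ 525.  -107.6]]
exp narrow [ 525.00161144 -107.94309852]
edge corners [[ 565.2 -129.4]
 [ 477.8 -112.3]] exp [ 566.61954687 -129.43606134] [ 478.33358289 -111.95496973]
scene wide [[558.5  64.4]] exp [558.79838856  62.74309852] thick tip [[560.   62.9]]
```

>>> move_arm([
  [-1,0.0003,0.0006,-0.025,0,0,0],
  [-1,0,0,-0.025,0,0,0],
  [-1,0,0,-0.008,0,0,0],
  [-1,0,0,0,0,0,0],
  [-1,0,0,0,0,0,0],
])

```text
time_s: 18.95
tcp_pos: [0.5428, -0.0216, 0.0875]
eef_rot: [-179.9, 0.0, -101.1]
contact_force: [-0.4, 0.2, -3.9]
gripper_width: 0.0127
gripper_force: 50.0
```

>>> move_arm([
  [-1,-0.001,-0.0007,-0.005,0,0,0],
  [-1,0,0,-0.005,0,0,0],
  [-1,0,0,-0.004,0,0,0],
  [-1,0,0,-0.004,0,0,0],
  [-1,0,0,0,0,0,0],
])

```text
time_s: 19.58
tcp_pos: [0.5408, -0.0223, 0.0681]
eef_rot: [180.0, -0.0, -101.1]
contact_force: [-0.5, -0.5, -4.5]
gripper_width: 0.0125
gripper_force: 50.0
```

>>> move_arm([
  [-1,0.0008,0,-0.003,0,0,0],
  [-1,0,0,-0.003,0,0,0],
  [-1,0,0,-0.002,0,0,0],
  [-1,0,0,0,0,0,0],
])

```text
time_s: 20.08
tcp_pos: [0.5418, -0.0223, 0.0604]
eef_rot: [180.0, -0.0, -101.1]
contact_force: [0.3, -0.9, -3.7]
gripper_width: 0.0128
gripper_force: 50.0
```

>>> move_arm([
  [-1,0,0,-0.003,0,0,0],
  [-1,0,0,-0.003,0,0,0],
  [-1,0,0,-0.002,0,0,0],
  [-1,0,0,0,0,0,0],
])

```text
time_s: 20.58
tcp_pos: [0.5417, -0.0223, 0.0523]
eef_rot: [180.0, -0.0, -101.1]
contact_force: [0.4, 0.3, -4.4]
gripper_width: 0.0123
gripper_force: 50.0
```

>>> move_arm([
  [-1,0,0,-0.001,0,0,0],
  [-1,0,0,-0.001,0,0,0],
  [-1,0,0,-0.0007,0,0,0],
  [-1,0,0,0,0,0,0],
])

```text
time_s: 21.08
tcp_pos: [0.5418, -0.0223, 0.0501]
eef_rot: [-180.0, 0.0, -101.1]
contact_force: [-1.4, 0.3, -1.3]
gripper_width: 0.0124
gripper_force: 50.0
```

>>> move_arm([
  [-1,0,0,-0.0006,0,0,0],
  [-1,0,0,0,0,0,0],
  [-0.5,0,0,0,0,0,0],
  [-0.1,0,0,0,0,0,0],
  [-0.1,0,0,0,0,0,0],
  [-0.1,0,0,0.02,0,0,0],
  [-0.1,0,0,0.04,0,0,0],
  [-0.1,0,0,0.05,0,0,0],
  [-0.1,0,0.05,0.03,0,0,0],
  [-0.1,0,0.05,0.02,0,0,0],
  [-0.1,0,0,0,0,0,0],
  [-0.1,0,0,0,0,0,0],
])

```text
time_s: 22.58
tcp_pos: [0.5415, 0.0778, 0.2089]
eef_rot: [180.0, -0.0, -101.1]
contact_force: [-0.0, -0.5, 0.7]
gripper_width: 0.0396
gripper_force: 0.0
```

```bash
python3 st.py; python3 - <<'E'
from h import *
from plant import vision
c=vision.capture("wrist"); s=vision.capture("scene"); np.savez("pics/w6.npz",**c); np.savez("pics/s6.npz",**s)
a=cv2.resize(c["img"][:,110:400,::-1],None,fx=1.4,fy=1.4)
b=cv2.resize(s["img"][130:290,150:310,::-1],None,fx=2.4,fy=2.4)
H=np.zeros((540,800,3),np.uint8); H[:a.shape[0],:a.shape[1]]=a; H[:b.shape[0],410:410+b.shape[1]]=b
cv2.imwrite("pics/w6.png",H)
E
```

```text
{'time_s': 22.575, 'joints': [28.6908, 9.2795, -17.0413, -0.0114, -63.7073, -39.7833], 'tcp_pos': [0.5415, 0.0778, 0.2089], 'eef_rot': [179.9719, -0.0101, -101.0975], 'contact_force': [-0.0449, -0.5035, 0.7363], 'moment': [-0.0083, 0.1351, -0.0132], 'gripper_force': 0.0, 'gripper_width': 0.0396}
```

View pics/w6.png

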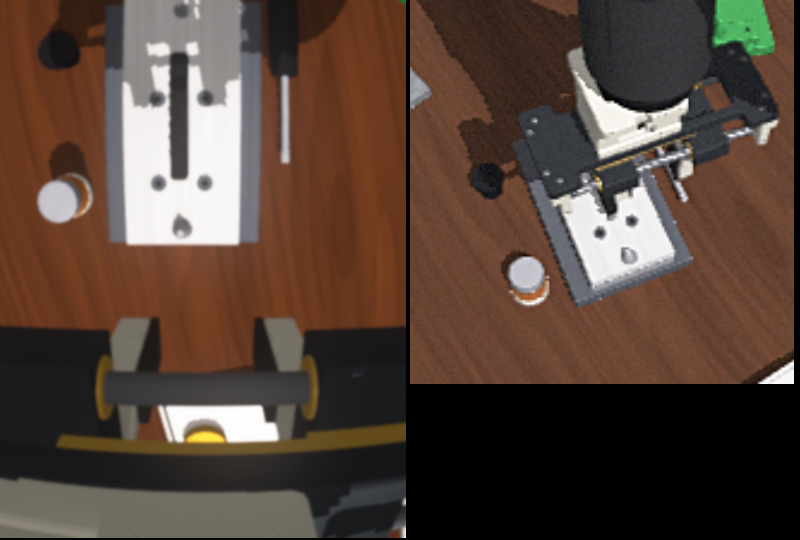

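The plate sits flush over both pins: the thick pin shows in the wide hole at (180,228) and the thin one at (181,10). The arm is clear and the other items are undisturbed.

```bash
python3 -c "
from plant import workorder
print(workorder.close_job())"
```

```text
the job is handed in; nothing more can be done
None
```

The job is handed in after about 23 s: the brass base was seated against all three stop pins, the drill plate rests on both end blocks over its pins with the wide hole on the thick pin, and the loupe, jar, screwdriver, brush and round base were left alone. I did not check the base again after the plate covered it.

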